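# Shim the rocking corner of a riveting jig

## Task

Press down on the corners of the aluminium jig plate with a fingertip to find the one that rocks, then press that corner's wooden shim in flat under the plate until its end is flush with the plate's edge and the plate stands level. Only press and push, never pinch or lift anything; leave the other three shims where they are, do not shift the plate, and leave everything round about alone.

Things in the scene. Friction and masses are not known exactly. Their poses are not given: they have to be found in the camera images.
- plate: aluminium jig plate 200 (x) x 180 (y) x 16 mm, 2.2 kg, loose on four pads: underside 12 mm, top 28 mm above the bench. On it a steel anvil (34 mm high) and two strap guides 10 mm high; the corners are bare. Origin: centre of the underside; x away from the robot, y left, z up. Three corners are solid; 3 to 5 N on the press point of the fourth drops it 5 mm (3 degrees); let go, it comes back up
- corner_near_left (a point): place to press on the plate's top face at the corner nearer the robot, left (-x, +y of the plate): 20 mm in from both edges
- corner_near_right (a point): place to press on the plate's top face at the corner nearer the robot, right (-x, -y): 20 mm in from both edges
- corner_far_left (a point): place to press on the plate's top face at the corner farther, left (+x, +y): 20 mm in from both edges
- corner_far_right (a point): place to press on the plate's top face at the corner farther, right (+x, -y): 20 mm in from both edges
- shim_near_left: hardwood taper shim at the corner nearer the robot, left (-x, +y of the plate): 50 mm long, 22 mm wide, 12 mm thick for 22 mm at the butt, then sloping to 3 mm at the nose. Loose on the bench, square to the plate's side edge, nose at or just under the edge. Origin: centre of its underside; x points to the nose (plate's -y), butt face at x = -25 mm. When flush its origin is at y = +65 mm, x = -80 mm in the plate's frame
- shim_near_right: hardwood taper shim at the corner nearer the robot, right (-x, -y): 50 mm long, 22 mm wide, 12 mm thick for 22 mm at the butt, then sloping to 3 mm at the nose. Loose on the bench, square to the plate's side edge, nose at or just under the edge. Origin: centre of its underside; x points to the nose (plate's +y), butt face at x = -25 mm. When flush its origin is at y = -65 mm, x = -80 mm in the plate's frame
- shim_far_left: hardwood taper shim at the corner farther, left (+x, +y): 50 mm long, 22 mm wide, 12 mm thick for 22 mm at the butt, then sloping to 3 mm at the nose. Loose on the bench, square to the plate's side edge, nose at or just under the edge. Origin: centre of its underside; x points to the nose (plate's -y), butt face at x = -25 mm. When flush its origin is at y = +65 mm, x = +80 mm in the plate's frame
- shim_far_right: hardwood taper shim at the corner farther, right (+x, -y): 50 mm long, 22 mm wide, 12 mm thick for 22 mm at the butt, then sloping to 3 mm at the nose. Loose on the bench, square to the plate's side edge, nose at or just under the edge. Origin: centre of its underside; x points to the nose (plate's +y), butt face at x = -25 mm. When flush its origin is at y = -65 mm, x = +80 mm in the plate's frame
- pad_1: one of the four round rubber pads, 32 mm across, stuck to the bench under the plate (46 mm from its middle along x, 60 mm along y), one to a corner and in any order; three are 12 mm high, one is worn 4 mm lower, and they are not told apart by their names. Origin: centre of the underside
- pad_2: one of the four round rubber pads, 32 mm across, stuck to the bench under the plate (46 mm from its middle along x, 60 mm along y), one to a corner and in any order; three are 12 mm high, one is worn 4 mm lower, and they are not told apart by their names. Origin: centre of the underside
- pad_3: one of the four round rubber pads, 32 mm across, stuck to the bench under the plate (46 mm from its middle along x, 60 mm along y), one to a corner and in any order; three are 12 mm high, one is worn 4 mm lower, and they are not told apart by their names. Origin: centre of the underside
- pad_4: one of the four round rubber pads, 32 mm across, stuck to the bench under the plate (46 mm from its middle along x, 60 mm along y), one to a corner and in any order; three are 12 mm high, one is worn 4 mm lower, and they are not told apart by their names. Origin: centre of the underside
- rivet_tin: round tin 44 mm across, 28 mm high, beside the plate between the two left shims; leave it alone. Origin: centre of the underside
- thread_spool: wooden spool 38 mm across, 46 mm high, standing between the two right shims; leave it alone. Origin: centre of the underside
- glue_bottle: white bottle 62 mm across, 170 mm high, to the left; leave it alone
- hammer: hammer lying to the right; leave it alone
- glue_brush: brush lying to the left; leave it alone
- punch_cup: white cup 68 mm across, 85 mm high, beyond the plate; leave it alone
- awl: awl lying beyond the plate; leave it alone
Not all that is in view belongs to the job. Leave any purple, red or turquoise look-alike of the shim_near_left alone.

How it is judged:
By the outcome, as a careful person would: the job done as asked, in the order asked, and still so for the second after the job is handed in, with the robot touching nothing.
It also fails if it takes over 58 s, if anything falls off the work surface, if the arm or the gripper's body presses on something with over 40 N, if the wrist force passes 120 N, or if a joint passes its speed limit or range.

## Robot

A 6-joint arm with a two-finger parallel gripper is mounted at the origin on the work surface. World frame = base frame: x ahead of the robot, y to its left, z up, the work surface at z = 0. Lengths are in m, angles in rad, forces in N, time in s.
With the tool pointing down it reaches from about 0.375 to 0.975 m from the base axis. Payload 3.8 kg.
Tool frame: the origin (TCP) lies on the centre line of the jaws, within the pads' length; the fingertips stand 14 mm ahead of it and the grasp point (between the pads) lies 5 mm behind it; z points along the fingers, y is the line along which they close (so a half turn about z gives the same grasp; the last joint's range is limited). The gripper opens to 85 mm and grips with 20 to 120 N. Pads are 22 mm wide; open, the fingers measure 114 mm over their backs; the gripper's body (76 mm by 85 mm) begins 54 mm behind the grasp point. The pads swing forward as they close: fully open they stand 13 mm farther back than shut.
Start: joints at [1.196, 0.264, 1.604, -0, 1.274, -0.037], TCP at [0.224, 0.637, 0.245] pointing down, gripper open.
Joint ranges: [-2.63, 2.63], [-0.94, 2.18], [0.31, 2.57], [-1.31, 4.45], [0, 2.66], [-2.55, 2.55]. Speed limits (rad/s): [2.57, 2.57, 3.14, 3.14, 3.14, 3.14].

## Interface

Orientations are given as a rotation vector (axis times angle).
In Python, from workcell import bot, eyes, spot_in gives the robot as it stands.
- The arm moves only by the tool carry_out, never from a script. Its argument "series" is text: rows parted by semicolons, each of 4 numbers parted by spaces: the shift along the world's x, y, z in m, then the turn about the world's z in degrees. In form: tx ty tz roll; .... A call has 1 to 20 rows; each row shifts and turns the commanded pose from where the row before left it; what a row does not reach is not made up. A row lasts 1/8 s, in which the tool goes at most 62.5 mm and 10.7 degrees, less where a joint would pass 70% of its speed; a pose out of reach is approached as far as the arm can. A call is refused whole if a number of a shift passes 0.0625 or a number of a turn 10.7, either way. A call with a gripper value outside its range is refused whole. "jaw" is the gripper command: -1 is shut, 1 is fully open, values between are in proportion, set as the call begins (left out, the last holds). The fingers move at their own pace and stop on an object; "grip_force" is the grip in N (left out, the last holds). Time passes only in rows, so rows that do not move let the fingers close. It gives the time, the measured TCP pose, the force, the opening and the grip force at its end, in the units of the state.
- bot.read_state(): the state, without advancing time (a new reading comes with each control period).
- eyes.read_camera(name): name is "scene" or "side" or "wrist"; returns (picture, depth): 384x512x3 uint8, blue, green, red; 384x512 float32, m along the optical axis (not along the pixel's ray), 0 where there is no reading.
- eyes.get_calibration(name): a dict with "K" (3x3 intrinsics, pixels), "position" and "rotation" of the camera in the world; the wrist camera has in their place "T_tool_cam" (4x4, takes a point from camera to tool coordinates, whose origin is the TCP and whose axes are the flange's). Camera axes: x right, y down, z forward; pixel columns grow to the right and rows downward; lengths in m; the calibration is good to about 2 mm. A picture is of the moment at which its call begins: read the wrist's pose just before it. get_calibration takes no time and is no camera call.
- bot.finish_job(): hands the job in; it is judged then, once.
Trained networks look in the newest picture that a camera, given by its name, has taken for a name from the list of things; names that differ only in an ending like _2 or _b are one class to them, and where a whole thing is asked for, a point or a joint stands for the part that bears it (a point fixed in the world has none). Each returns a list of dicts, best first, with "score" (0 to 1); they miss things now and then, are a little off and sometimes report something else, mostly with a low value. They report only what shows in the picture. A call takes as long as a camera call. They do not tell look-alikes from the thing itself.
- spot_in(camera, target): "rect" ([centre column, centre row, width, height] in pixels, round what is visible of it).
The state is a dict: "time": time; "q": joint angles; "joint_vel": joint speeds; "joint_torque": joint torques, N m; "tool_pos": TCP position; "tcp_rot": TCP orientation; "wrist_force": force on the tool from outside, world axes, zero at the start; "torque": the same for the moment, N m; "width": opening from 0.0 (shut) to 1.0 (fully open); "grip_force": force on a finger pad.
Only numpy, scipy, OpenCV 4.12 (cv2) and the standard library are available. Lean on these libraries where they do the work, as an engineer would, in place of code of your own. Each camera call takes 0.05 s, during which the arm holds its last target. There are 200 camera calls.

## Working session

There is one attempt and no reset: what is moved stays moved. The work goes in short steps, Python scripts to look and compute and a tool call to move; the robot and the scene stay as the last step left them, time stands still between calls to the robot, and variables do not carry over. Pictures are saved under pics/ and viewed, at most 10 in all, crops included, and the job is handed in when it is done.

Besides the shell and the picture viewer there is one more tool, called after "Emit:" as name(argument=value, ...), one argument or row to a line, values as JSON. carry_out: Moves the arm, as the interface text tells. Its arguments: {"type":"object","properties":{"series":{"type":"string"},"jaw":{"type":"number"},"grip_force":{"type":"number"}},"required":["series"]}

```bash
mkdir -p pics; cat > h.py <<'E'
import numpy as np, cv2
from workcell import bot, eyes, spot_in
def cloud(name):
    s=bot.read_state(); im,d=eyes.read_camera(name); c=eyes.get_calibration(name); K=np.array(c["K"])
    v,u=np.mgrid[:384,:512]
    P=np.dstack([(u-K[0,2])/K[0,0]*d,(v-K[1,2])/K[1,1]*d,d])
    if "position" in c:
        R=np.array(c["rotation"]); 
        if R.shape!=(3,3): R=cv2.Rodrigues(R)[0]
        t=np.array(c["position"])
    else:
        T=np.array(c["T_tool_cam"]); A=cv2.Rodrigues(np.array(s["tcp_rot"],float))[0]
        R=A@T[:3,:3]; t=A@T[:3,3]+np.array(s["tool_pos"])
    W=P@R.T+t; W[d==0]=np.nan
    return im,W
E
python3 - <<'E'
from h import *
print(bot.read_state())
a,W=cloud("scene"); b,W2=cloud("side")
np.save("scene.npy",W); np.save("side.npy",W2)
cv2.imwrite("pics/scene.png",cv2.resize(a,(800,600))); cv2.imwrite("pics/side.png",cv2.resize(b,(800,600)))
for c in("scene","side"):
  print(eyes.get_calibration(c)["position"])
  for n in("plate","shim_near_left","rivet_tin","thread_spool"): print(c,n,[( [int(x) for x in r["rect"]],round(r["score"],2)) for r in spot_in(c,n)])
E
```

```text
{'time': 0.0, 'q': array([ 1.19610737e+00,  2.64751964e-01,  1.60537668e+00, -2.97155679e-05,
        1.27370387e+00, -3.69033545e-02]), 'joint_vel': array([-0.00094737, -0.00266602,  0.00130141,  0.00147   ,  0.00059658,
        0.00055047]), 'joint_torque': array([-4.17261137e-03, -5.15127218e+01, -3.67300200e+01, -4.85661876e-04,
        1.32826509e-02,  3.29049624e-05]), 'tool_pos': array([0.22344959, 0.63619748, 0.24396135]), 'tcp_rot': array([-0.52798737, -3.09646909,  0.00345277]), 'wrist_force': array([ 0.01178579,  0.7097399 , -0.09779309]), 'torque': array([ 0.03342077, -0.04688204,  0.01337981]), 'grip_force': 0.0, 'width': 0.9996740710169338}
[0.91568261 0.42916692 0.79779759]
scene plate [([269, 208, 101, 83], 0.57)]
scene shim_near_left [([314, 171, 21, 4], 0.51), ([351, 231, 10, 16], 0.43), ([322, 213, 20, 19], 0.42), ([295, 153, 14, 14], 0.4), ([283, 252, 21, 13], 0.25)]
scene rivet_tin [([305, 234, 15, 20], 0.82)]
scene thread_spool [([232, 181, 15, 19], 0.81)]
[0.31085876 0.6284301  0.8150691 ]
side plate [([252, 219, 92, 66], 0.69)]
side shim_near_left [([278, 261, 11, 20], 0.75), ([334, 211, 18, 16], 0.69), ([316, 268, 21, 18], 0.54), ([330, 238, 21, 14], 0.48)]
side rivet_tin [([243, 257, 16, 17], 0.69)]
side thread_spool [([260, 180, 11, 20], 0.46), ([253, 217, 90, 66], 0.41)]
```

View pics/scene.png

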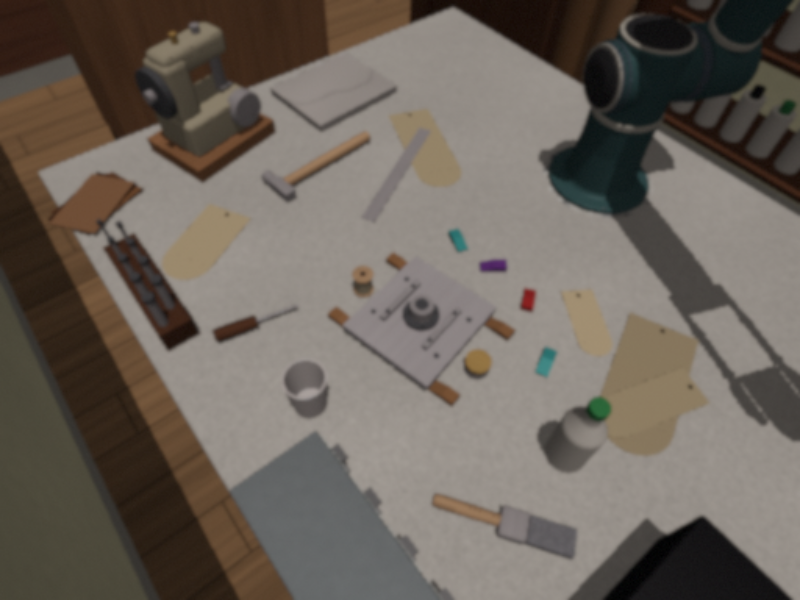

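View pics/side.png

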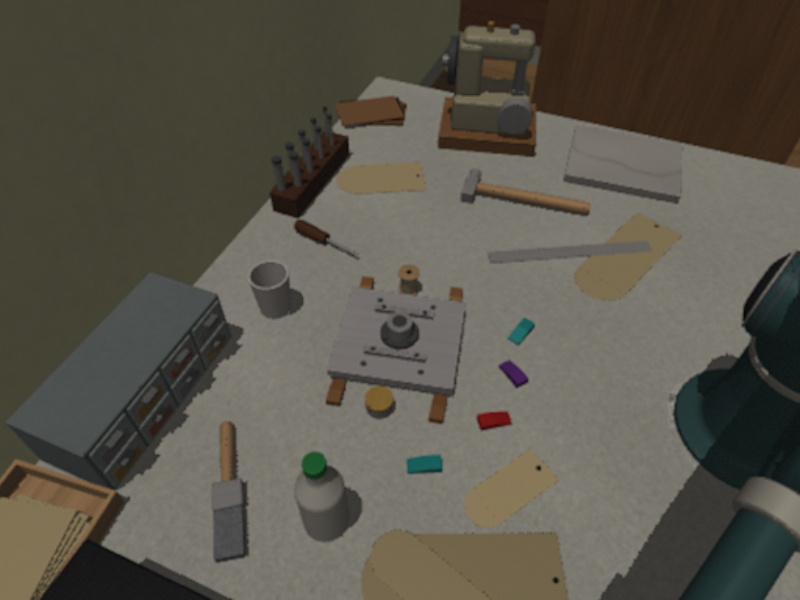

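```bash
python3 - <<'E'
import numpy as np,cv2
for n,pts in(("scene",[(305,234),(232,181),(314,171),(351,231),(322,213),(295,153),(283,252),(269,208)]),("side",[(278,261),(334,211),(316,268),(330,238),(243,257),(252,219)])):
    W=np.load(n+".npy")
    for u,v in pts: print(n,u,v,W[v,u].round(3))
    # plate top
    x,y,z=W[...,0],W[...,1],W[...,2]
    c=W[208,269] if n=="scene" else W[219,252]
    m=(abs(z-0.028)<0.005)&(np.hypot(x-c[0],y-c[1])<0.17)
    k,l,st,_=cv2.connectedComponentsWithStats(m.astype(np.uint8)); i=1+st[1:,4].argmax()
    P=W[l==i]; print(n,len(P),P[:,2].mean(),cv2.minAreaRect(P[:,:2].astype(np.float32)))
E
```

```text
scene 305 234 [0.539 0.186 0.027]
scene 232 181 [ 0.593 -0.051  0.044]
scene 314 171 [0.364 0.042 0.008]
scene 351 231 [0.429 0.247 0.01 ]
scene 322 213 [0.45  0.162 0.01 ]
scene 295 153 [ 0.364 -0.041  0.012]
scene 283 252 [0.61  0.185 0.012]
scene 269 208 [0.564 0.074 0.034]
scene 3550 0.027078998561881534 ((0.5479499697685242, 0.05639079958200455), (0.202122300863266, 0.1807311475276947), 12.573683738708496)
side 278 261 [0.448 0.155 0.012]
side 334 211 [ 0.365 -0.047  0.011]
side 316 268 [0.359 0.138 0.013]
side 330 238 [0.351 0.043 0.013]
side 243 257 [0.525 0.187 0.03 ]
side 252 219 [0.547 0.081 0.038]
side 3589 0.02834234134980056 ((0.5495673418045044, 0.05667129158973694), (0.1999373584985733, 0.18390120565891266), 12.548585891723633)
```

The plate lies with its centre at about (0.549, 0.057) and a yaw of 12.55°. The four brown shims at its corners, in the 800x600 scene picture, are:
- near-left (500,327)
- far-left (444,391)
- far-right (338,316)
- near-right (397,261)

The small turquoise, purple and red blocks at (458,240), (493,266), (528,300) and (546,362) are look-alikes lying away from the plate, so they stay alone. I'm going above the plate with the jaws shut.

Emit:
carry_out(
  series="0.027 -0.048 0 -4.8;0.027 -0.048 0 -4.8;0.027 -0.048 0 -4.8;0.027 -0.048 0 -4.8;0.027 -0.048 0 -4.8;0.027 -0.048 0 -4.8;0.027 -0.048 0 -4.8;0.027 -0.048 0 -4.8;0.027 -0.048 0 -4.8;0.027 -0.048 0 -4.8;0.027 -0.048 0 -4.8;0.027 -0.048 0.03 -4.8;0 0 0.05 0;0 0 0 0",
  jaw=-1,
)

```text
time: 2.25
tool_pos: [0.5506, 0.0602, 0.3308]
tcp_rot: [1.953, 2.452, 0.01]
wrist_force: [-0.0, 0.1, 0.3]
width: 0.002
grip_force: 0.0
```

```bash
python3 - <<'E'
from h import *
s=bot.read_state(); print(s["time"],s["tool_pos"],s["tcp_rot"],s["wrist_force"],s["q"])
a,W=cloud("wrist"); np.save("wrist.npy",W); cv2.imwrite("wrist_raw.png",a)
cv2.imwrite("pics/wrist.png",cv2.resize(a,(800,600)))
x,y,z=np.moveaxis(W,2,0)
m=(abs(z-0.028)<0.006)&(np.hypot(x-.549,y-.057)<0.17)
k,l,st,_=cv2.connectedComponentsWithStats(m.astype(np.uint8)); i=1+st[1:,4].argmax()
P=W[l==i]; r=cv2.minAreaRect(P[:,:2].astype(np.float32)); print(len(P),np.median(P[:,2]),r, st[i])
A=np.c_[P[:,:2]-r[0],np.ones(len(P))]; print("plane",np.linalg.lstsq(A,P[:,2],rcond=None)[0])
hsv=cv2.cvtColor(a,cv2.COLOR_BGR2HSV)
b=cv2.inRange(hsv,(3,70,20),(20,255,255))&((z>0.003)&(z<0.02)).astype(np.uint8)*255
k,l,st,ce=cv2.connectedComponentsWithStats(b)
th=np.radians(12.55);ex=np.array([np.cos(th),np.sin(th)]);ey=np.array([-ex[1],ex[0]])
for i in range(1,k):
    if st[i,4]>60:
        Q=W[l==i]; D=Q[:,:2]-np.array(r[0]); X=D@ex;Y=D@ey
        print(ce[i].round(),st[i,4],"plateframe x",np.percentile(X,[2,98]).round(4),"y",np.percentile(Y,[1,99]).round(4),"ang",cv2.minAreaRect(Q[:,:2].astype(np.float32))[1:],"z",np.percentile(Q[:,2],[5,95]).round(4))
S=np.load("side.npy"); t=S[(S[...,2]>.08)&(S[...,2]<.2)&(S[...,0]>.3)&(S[...,0]<.9)&(S[...,1]>.15)&(S[...,1]<.6)]; print("tall",np.percentile(t,[1,99],axis=0).round(3))
E
```

```text
2.25 [0.55056016 0.06020414 0.33080177] [1.95258772 2.45200686 0.01032314] [-0.04997785  0.12429621  0.33723049] [ 6.38767482e-02 -1.44231669e-02  1.75896714e+00  1.13605305e-04
  1.38736435e+00 -1.61950941e-01]
12322 0.027431466298927176 ((0.5467907190322876, 0.054559968411922455), (0.2001120001077652, 0.1795717030763626), 12.440170288085938) [  184    98   136   114 12322]
plane [-0.00124095  0.00017347  0.02746669]
[412.   8.] 268 plateframe x [0.2103 0.2309] y [0.1968 0.2175] ang ((0.019254663959145546, 0.02526727318763733), 37.9276008605957) z [0.0091 0.0194]
[481.  10.] 105 plateframe x [0.3134 0.3199] y [0.193  0.2186] ang ((0.003419244894757867, 0.026561835780739784), 1.804492712020874) z [0.0107 0.0196]
[198.  79.] 520 plateframe x [-0.0909 -0.0691] y [0.0919 0.137 ] ang ((0.022224867716431618, 0.045774251222610474), 10.511375427246094) z [0.0043 0.0128]
[305.  81.] 486 plateframe x [0.0701 0.0917] y [0.0915 0.1343] ang ((0.0225836168974638, 0.04297122731804848), 13.171850204467773) z [0.005  0.0126]
[439. 109.] 121 plateframe x [0.2818 0.2928] y [0.0513 0.0985] ang ((0.04958246648311615, 0.0025279175024479628), 89.5158462524414) z [0.0103 0.0193]
[206. 222.] 274 plateframe x [-0.0913 -0.0695] y [-0.1362 -0.0992] ang ((0.021935025230050087, 0.03781552240252495), 13.211629867553711) z [0.0065 0.0126]
[297. 221.] 250 plateframe x [0.0707 0.0918] y [-0.1342 -0.0987] ang ((0.02122962474822998, 0.03590233996510506), 14.225454330444336) z [0.0063 0.0123]
[254. 221.] 65 plateframe x [-0.0075  0.0192] y [-0.1213 -0.1102] ang ((0.02884836308658123, 0.01155174896121025), 15.237060546875) z [0.0033 0.0184]
[366. 274.] 145 plateframe x [0.1809 0.2502] y [-0.2368 -0.2072] ang ((0.07355319708585739, 0.017833121120929718), 0.4773668944835663) z [0.0097 0.0196]
tall [[0.499 0.16  0.083]
 [0.898 0.587 0.17 ]]
```

View pics/wrist.png

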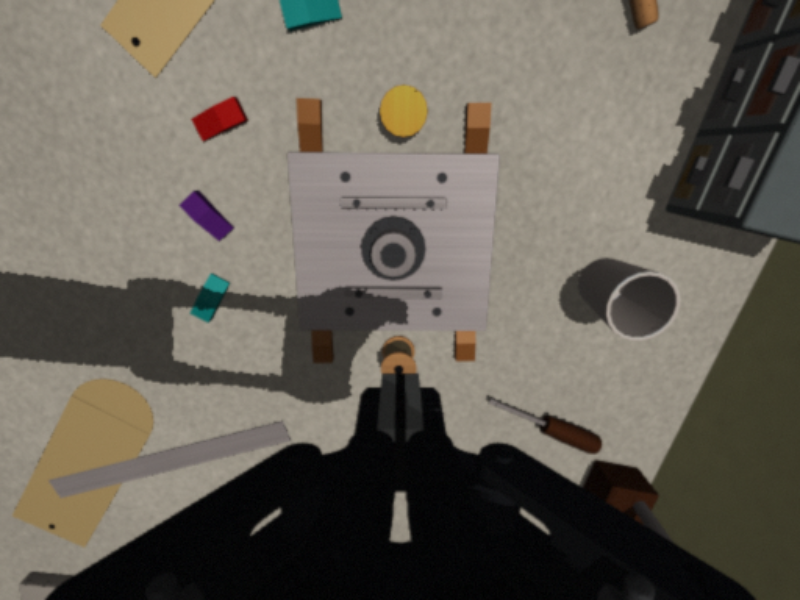

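Emit:
carry_out(
  series="-0.03 0.015 -0.03 0;-0.03 0.015 -0.03 0;-0.03 0.015 -0.05 0;-0.006 0.002 -0.06 0;0 0 -0.06 0;0 0 -0.04 0;0 0 -0.01 0;0 0 0 0;0 0 0 0",
)

```text
time: 3.42
tool_pos: [0.4526, 0.1084, 0.0461]
tcp_rot: [1.953, 2.459, 0.002]
wrist_force: [0.7, -0.4, 0.1]
width: -0.0
grip_force: 0.0
```

Emit:
carry_out(
  series="0.002 -0.001 -0.002 0;0 0 -0.001 0;0 0 -0.001 0;0 0 0 0",
)

```text
time: 3.92
tool_pos: [0.4541, 0.107, 0.042]
tcp_rot: [1.954, 2.459, 0.001]
wrist_force: [-2.4, 0.2, 5.8]
width: 0.002
grip_force: 2.9
```

Emit:
carry_out(
  series="0 0 -0.001 0;0 0 0 0",
)

```text
time: 4.18
tool_pos: [0.4541, 0.107, 0.042]
tcp_rot: [1.955, 2.459, 0.0]
wrist_force: [-5.9, -1.4, 15.2]
width: -0.001
grip_force: 7.2
```

Emit:
carry_out(
  series="0 0 -0.001 0;0 0 0 0",
)

```text
time: 4.42
tool_pos: [0.4542, 0.1071, 0.0419]
tcp_rot: [1.955, 2.459, -0.0]
wrist_force: [-8.8, -2.4, 22.3]
width: -0.002
grip_force: 11.5
```

NL is solid: the force rises to 22 N with no travel. Next is FL.

Emit:
carry_out(
  series="0 0 0.005 0;0 0 0.017 0;0.039 0.0087 0 0;0.039 0.0087 0 0;0.039 0.0087 0 0;0.039 0.0087 0 0;0 0 -0.012 0;0 0 -0.004 0;0 0 0 0",
)

```text
time: 5.55
tool_pos: [0.6075, 0.1414, 0.0441]
tcp_rot: [-1.953, -2.458, 0.004]
wrist_force: [-0.0, -0.2, -0.3]
width: -0.002
grip_force: 0.0
```

Emit:
carry_out(
  series="0 0 -0.002 0;0 0 -0.001 0;0 0 -0.001 0;0 0 0 0",
)

```text
time: 6.05
tool_pos: [0.6096, 0.1418, 0.0415]
tcp_rot: [-1.955, -2.459, -0.0]
wrist_force: [-2.6, 0.0, 1.9]
width: 0.002
grip_force: 1.2
```

Emit:
carry_out(
  series="0 0 -0.001 0;0 0 0 0",
)

```text
time: 6.3
tool_pos: [0.6097, 0.142, 0.0404]
tcp_rot: [1.955, 2.459, 0.001]
wrist_force: [-1.1, 0.4, 3.6]
width: 0.001
grip_force: 1.5
```

Emit:
carry_out(
  series="0 0 -0.001 0;0 0 -0.001 0;0 0 0 0",
)

```text
time: 6.68
tool_pos: [0.6099, 0.1421, 0.0383]
tcp_rot: [1.955, 2.459, 0.001]
wrist_force: [-0.1, 2.3, 3.2]
width: 0.001
grip_force: 1.7
```

Emit:
carry_out(
  series="0 0 -0.001 0;0 0 -0.001 0;0 0 0 0",
)

```text
time: 7.05
tool_pos: [0.6101, 0.1422, 0.0371]
tcp_rot: [1.955, 2.459, 0.001]
wrist_force: [-2.6, 1.9, 7.1]
width: -0.002
grip_force: 4.0
```

FL rocks: it drops 5 mm at about 3.5 N, then stops. That makes shim_far_left the one to push, the brown shim at (478,127) in the wrist view. The other candidates are NL (310,125), NR (322,347) and FR (465,345), and only the far-left one sits at the rocking corner. I'll lift and take a close look.

Emit:
carry_out(
  series="0 0 0.002 0;0 0 0.003 0;0 0 0.003 0;0 0 0.02 0;0 0 0.05 0;0 -0.01 0.05 0;0 -0.01 0.03 0;0 0 0 0;0 0 0 0",
)

```text
time: 8.18
tool_pos: [0.609, 0.1216, 0.1938]
tcp_rot: [-1.955, -2.459, 0.001]
wrist_force: [0.8, 1.2, -0.8]
width: 0.001
grip_force: 0.0
```

```bash
cat > shim.py <<'E'
from h import *
import sys
def run(out):
    a,W=cloud("wrist"); s=bot.read_state(); print(s["time"],s["tool_pos"],s["tcp_rot"],s["wrist_force"])
    x,y,z=np.moveaxis(W,2,0)
    m=(abs(z-0.028)<0.005)&(np.hypot(x-.548,y-.056)<0.15)
    hsv=cv2.cvtColor(a,cv2.COLOR_BGR2HSV)
    b=cv2.inRange(hsv,(3,70,20),(20,255,255))&((z>0.002)&(z<0.02)).astype(np.uint8)*255
    th=np.radians(12.5);ex=np.array([np.cos(th),np.sin(th)]);ey=np.array([-ex[1],ex[0]])
    F=(W[...,:2]-[.548,.056])@np.c_[ex,ey]   # plate frame
    P=F[m]; print("plate edges x",np.percentile(P[:,0],[.5,99.5]),"y",np.percentile(P[:,1],[.5,99.5]),"z",np.median(z[m]))
    e=m&(F[...,0]>.03)&(F[...,0]<.1); xs=F[e]
    pts=[(c+.0025,np.percentile(xs[(xs[:,0]>c)&(xs[:,0]<c+.005),1],99)) for c in np.arange(.03,.095,.005)]
    print("edge y fit",np.polyfit(*np.array(pts).T,1), "yaw err rad = slope; y at .08:",np.polyval(np.polyfit(*np.array(pts).T,1),.08))
    q=(b>0)&(abs(F[...,0]-.08)<.03)&(F[...,1]>.07)&(F[...,1]<.16)
    Q=F[q]; print("shim n",len(Q),"x",np.percentile(Q[:,0],[1,99]),"y",np.percentile(Q[:,1],[.5,99.5]),"rect",cv2.minAreaRect(Q.astype(np.float32)))
    t=q&(z>.009); T=F[t]; print("butt top x",np.percentile(T[:,0],[1,99]),"y",np.percentile(T[:,1],[1,99.5]))
    r,c=np.where(q); print("px",c.min(),c.max(),r.min(),r.max())
    cv2.imwrite(out,cv2.resize(a,(800,600)))
run(sys.argv[1])
E
python3 shim.py pics/w2.png
```

```text
8.225 [0.60848071 0.121709   0.19272109] [-1.95363285 -2.45800409  0.00302828] [ 0.10070629 -0.71084476 -0.52469087]
plate edges x [-0.09976483  0.09766041] y [-0.08861223  0.14098777] z 0.027412328324222524
edge y fit [0.00297505 0.08793511] yaw err rad = slope; y at .08: 0.08817311269971122
shim n 873 x [0.06953549 0.09055112] y [0.08766947 0.13397072] rect ((0.08017193526029587, 0.11075448244810104), (0.02147156558930874, 0.0463569238781929), 0.5071704387664795)
butt top x [0.06951552 0.09009249] y [0.10380161 0.13398308]
px 253 272 100 143
```

View pics/w2.png

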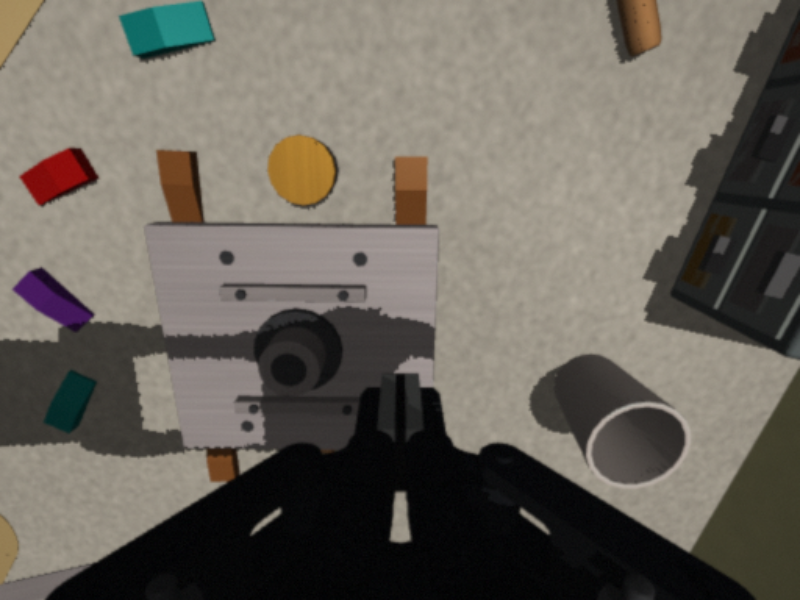

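The close view shows shim_far_left at (410,190), square to the plate edge (row about 225), with roughly 45 mm still to go. The rivet tin at (302,170) is clear of the path. I'm going behind its butt now.

Emit:
carry_out(
  series="-0.008 0.0525 -0.01 0;-0.008 0.0525 -0.01 0;0 0 -0.05 0;0 0 -0.05 0;0 0 -0.035 0;0 0 -0.005 0;0 0 0 0;0 0 0 0",
)

```text
time: 9.22
tool_pos: [0.5952, 0.2273, 0.0361]
tcp_rot: [1.954, 2.458, 0.004]
wrist_force: [0.3, 0.6, -0.0]
width: 0.0
grip_force: 0.0
```

Emit:
carry_out(
  series="-0.002 0 -0.01 -0.5;-0.001 0 -0.005 0;0 0 -0.002 0;0 0 0 0;0 0 0 0",
)

```text
time: 9.85
tool_pos: [0.5907, 0.2269, 0.0173]
tcp_rot: [1.965, 2.451, 0.0]
wrist_force: [0.0, -0.2, 0.1]
width: 0.0
grip_force: 0.0
```

```bash
python3 - <<'E'
from h import *
s=bot.read_state(); print(s["time"],s["tool_pos"],s["tcp_rot"],s["wrist_force"])
a,_=eyes.read_camera("scene"); b,_=eyes.read_camera("side")
f=lambda i,u,v:cv2.resize(i[v-45:v+45,u-60:u+60],(400,300),interpolation=cv2.INTER_CUBIC)
cv2.imwrite("pics/push0.png",np.hstack([f(a,290,240),f(b,225,245)]))
E
```

```text
9.85 [0.59074486 0.22687308 0.017288  ] [1.96530271e+00 2.45079172e+00 2.77503486e-04] [ 0.0395756  -0.22638249  0.10010988]
```

View pics/push0.png

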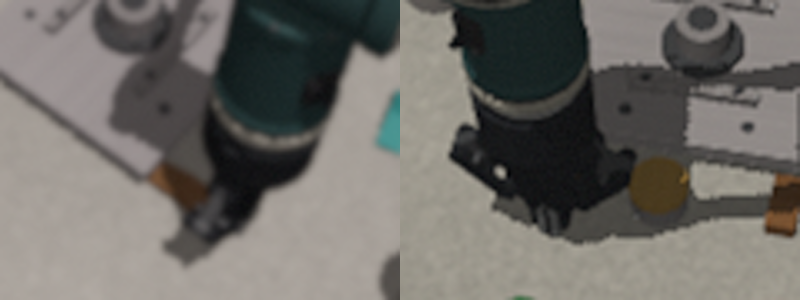

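The left half shows the fingertips just behind the butt of the far-left shim, in line with it. The right half shows the tin clear. Starting the push.

Emit:
carry_out(
  series="0.0014 -0.002 0 0;0.0004 -0.002 0 0;0.0004 -0.002 0 0;0.0004 -0.002 0 0;0.0004 -0.002 0 0;0 0 0 0",
)

```text
time: 10.7
tool_pos: [0.5936, 0.2166, 0.0172]
tcp_rot: [-1.966, -2.451, 0.0]
wrist_force: [0.8, 0.4, 0.0]
width: -0.002
grip_force: 0.0
```

Emit:
carry_out(
  series="0.0004 -0.002 0 0;0.0004 -0.002 0 0;0.0004 -0.002 0 0;0.0004 -0.002 0 0;0 0 0 0",
)

```text
time: 11.32
tool_pos: [0.5952, 0.2086, 0.0172]
tcp_rot: [1.966, 2.451, -0.0]
wrist_force: [-0.1, 0.0, 0.7]
width: 0.004
grip_force: 0.0
```

Emit:
carry_out(
  series="0.0009 -0.004 0 0;0.0009 -0.004 0 0;0.0009 -0.004 0 0;0 0 0 0",
)

```text
time: 11.82
tool_pos: [0.598, 0.1964, 0.0172]
tcp_rot: [1.966, 2.45, -0.0]
wrist_force: [0.1, 0.2, 0.1]
width: -0.002
grip_force: 0.0
```

Emit:
carry_out(
  series="0.0009 -0.004 0 0;0.0009 -0.004 0 0;0.0009 -0.004 0 0;0 0 0 0",
)

```text
time: 12.32
tool_pos: [0.6007, 0.1845, 0.0172]
tcp_rot: [1.966, 2.451, -0.0]
wrist_force: [-0.7, 0.4, 0.2]
width: -0.0
grip_force: 0.1
```

```bash
python3 - <<'E'
from h import *
s=bot.read_state(); D=s["tool_pos"][:2]-np.array([.548,.056]); th=np.radians(12.5);c,q=np.cos(th),np.sin(th)
print(s["tool_pos"],s["wrist_force"],"plate frame",D@[c,q],D@[-q,c])
a,W=cloud("scene"); u,v=290,240
cv2.imwrite("pics/push1.png",cv2.resize(a[v-45:v+45,u-60:u+60],(800,600),interpolation=cv2.INTER_CUBIC))
E
```

```text
[0.60069886 0.18446695 0.01717406] [-0.70551137  0.37000096  0.18917241] plate frame 0.07925502605360596 0.11401564687929916
```

View pics/push1.png

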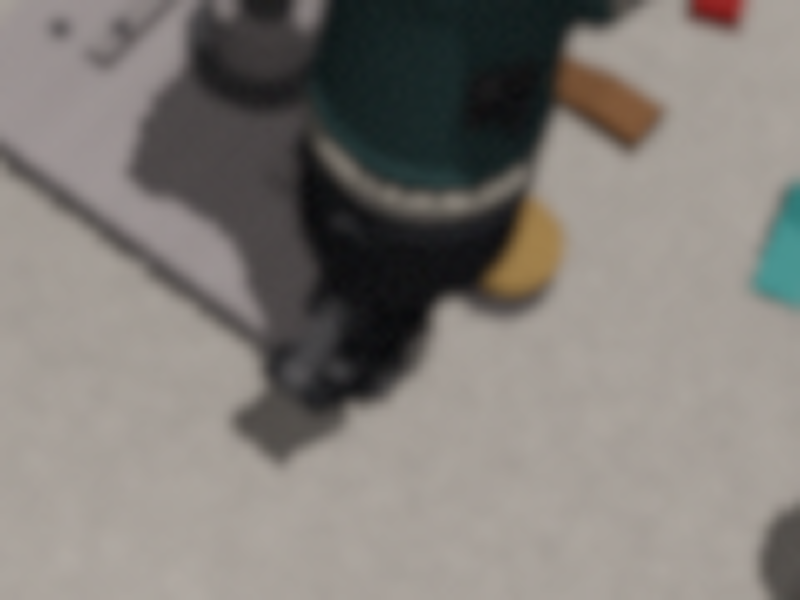

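The crop shows the finger at (330,370), about 1 cm short of the plate edge, and the shim is hidden behind it. I'll continue in small steps and watch the force.

Emit:
carry_out(
  series="0.0004 -0.002 0 0;0.0004 -0.002 0 0;0.0004 -0.002 0 0;0.0004 -0.002 0 0;0 0 0 0",
)

```text
time: 13.0
tool_pos: [0.6022, 0.1766, 0.0172]
tcp_rot: [1.965, 2.451, -0.0]
wrist_force: [-1.2, 3.0, -0.6]
width: 0.002
grip_force: 1.0
```

Emit:
carry_out(
  series="0.0002 -0.001 0 0;0.0002 -0.001 0 0;0 0 0 0",
)

```text
time: 13.38
tool_pos: [0.6026, 0.1747, 0.0172]
tcp_rot: [1.965, 2.451, -0.0]
wrist_force: [-0.2, 2.8, -0.1]
width: 0.003
grip_force: 1.3
```

About 3–4 mm should be left. I'll back off and measure.

Emit:
carry_out(
  series="-0.0004 0.002 0 0;-0.003 0.015 0 0;0 0 0.06 0;0 0 0.06 0;0.003 -0.03 0.05 0;0.003 -0.04 0 0;0 0 0 0;0 0 0 0",
)

```text
time: 14.38
tool_pos: [0.6047, 0.1223, 0.1866]
tcp_rot: [-1.965, -2.45, 0.001]
wrist_force: [-0.1, 0.4, -0.4]
width: -0.004
grip_force: 0.0
```

```bash
python3 shim.py pics/w3.png; python3 - <<'E'
import cv2
a=cv2.imread("pics/w3.png"); cv2.imwrite("pics/w3c.png",cv2.resize(a[120:320,280:547],(800,600),interpolation=cv2.INTER_CUBIC))
E
```

```text
14.425 [0.60459805 0.12261274 0.18640905] [-1.96421635e+00 -2.45034408e+00  1.20986200e-03] [0.42188355 0.36870204 1.03238014]
plate edges x [-0.09985206  0.09765219] y [-0.08785242  0.14113937] z 0.027382321892799905
edge y fit [0.00150455 0.08803885] yaw err rad = slope; y at .08: 0.08815921573623495
shim n 120 x [0.06820597 0.08990157] y [0.08825077 0.09282955] rect ((0.07905750721693039, 0.09062062948942184), (0.004597666673362255, 0.021724123507738113), 89.36029052734375)
butt top x [0.06820494 0.08990582] y [0.08827744 0.0928314 ]
px 255 275 141 146
```

View pics/w3c.png

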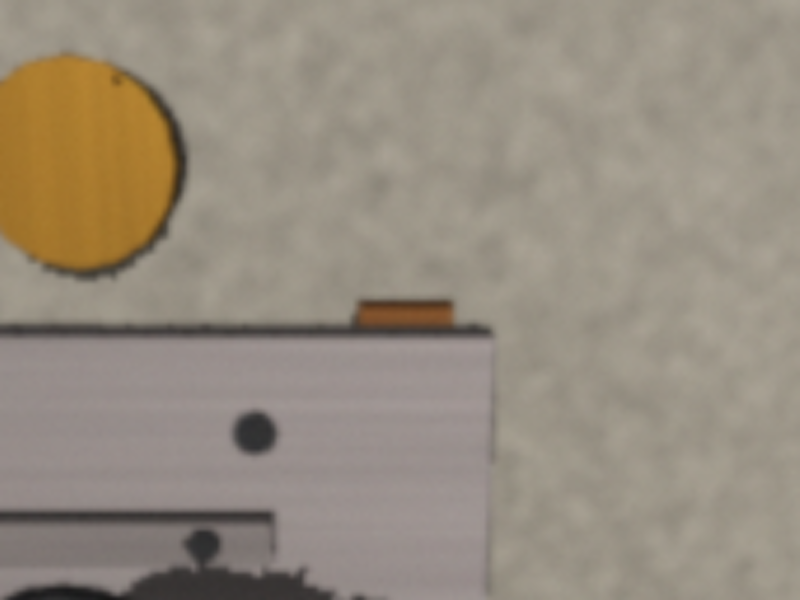

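The crop shows the shim at (405,313), square, sticking out about 4.5–5 mm from the edge. I'll return to the butt and finish.

Emit:
carry_out(
  series="-0.003 0.036 0 0;-0.0033 0.0354 0 0;0 0 -0.06 0;0 0 -0.06 0;0 0 -0.042 0;0 0 -0.006 0;0 0 0 0;0 0 0 0",
)

```text
time: 15.42
tool_pos: [0.6008, 0.194, 0.0216]
tcp_rot: [1.964, 2.449, 0.005]
wrist_force: [-0.2, -0.5, -0.0]
width: 0.001
grip_force: 0.0
```

Emit:
carry_out(
  series="-0.0025 0 -0.003 0;0 0 0 0;0.001 -0.0045 0 0;0.001 -0.0045 0 0;0.001 -0.0045 0 0;0.0009 -0.004 0 0;0 0 0 0",
)

```text
time: 16.3
tool_pos: [0.6004, 0.1753, 0.0161]
tcp_rot: [-1.966, -2.45, 0.0]
wrist_force: [-0.2, 0.2, 0.2]
width: 0.001
grip_force: 0.0
```

Emit:
carry_out(
  series="0.0015 0 0.001 0;0.0003 -0.0012 0 0;0.0002 -0.001 0 0;0.0002 -0.001 0 0;0.0002 -0.001 0 0;0 0 0 0",
)

```text
time: 17.05
tool_pos: [0.6028, 0.1717, 0.0173]
tcp_rot: [-1.965, -2.451, -0.001]
wrist_force: [-0.9, 2.5, 2.1]
width: -0.001
grip_force: 1.8
```

Emit:
carry_out(
  series="0.0001 -0.0005 0 0;0 0 0 0",
)

```text
time: 17.3
tool_pos: [0.6029, 0.1711, 0.0173]
tcp_rot: [1.965, 2.451, 0.0]
wrist_force: [-0.5, 2.8, 1.6]
width: 0.001
grip_force: 1.8
```

Emit:
carry_out(
  series="0.0001 -0.0005 0 0;0 0 0 0",
)

```text
time: 17.55
tool_pos: [0.603, 0.1706, 0.0173]
tcp_rot: [1.966, 2.451, 0.001]
wrist_force: [-1.1, 4.0, 1.8]
width: -0.002
grip_force: 2.2
```

Emit:
carry_out(
  series="0.0001 -0.0005 0 0;0 0 0 0",
)

```text
time: 17.8
tool_pos: [0.603, 0.1707, 0.0173]
tcp_rot: [-1.965, -2.45, -0.001]
wrist_force: [-2.0, 6.3, 2.8]
width: 0.004
grip_force: 3.1
```

The tool has stopped moving and the force is rising, so the finger has met the plate edge and the shim should be flush. I'll back off and check.

Emit:
carry_out(
  series="-0.0004 0.002 0 0;-0.003 0.015 0 0;0 0 0.06 0;0 0 0.06 0;0.003 -0.03 0.05 0;0.003 -0.04 0 0;0 0 0 0;0 0 0 0",
)

```text
time: 18.8
tool_pos: [0.605, 0.1173, 0.1864]
tcp_rot: [-1.965, -2.449, 0.002]
wrist_force: [0.5, -0.4, -0.7]
width: -0.003
grip_force: 0.0
```

```bash
sed -i 's/    t=q/    if len(Q)<5: return\n    t=q/; s/    Q=F\[q\]; print/    Q=F[q]; cv2.imwrite(out,cv2.resize(a,(800,600)))\n    if len(Q)>4: print/' shim.py; python3 shim.py pics/w4.png; python3 - <<'E'
import cv2
a=cv2.imread("pics/w4.png"); cv2.imwrite("pics/w4c.png",cv2.resize(a[100:420,120:547],(800,600),interpolation=cv2.INTER_CUBIC))
E
```

```text
18.85 [0.60489596 0.11763865 0.18617489] [-1.96423222e+00 -2.45008265e+00  1.76072907e-03] [ 0.17178347  0.46498247 -0.55333365]
plate edges x [-0.09984293  0.0976117 ] y [-0.08869487  0.14156248] z 0.02741476077495658
edge y fit [-0.0006821   0.08825254] yaw err rad = slope; y at .08: 0.08819797022811078
shim n 36 x [0.06944452 0.08917495] y [0.08842982 0.088946  ] rect ((0.07939822971820831, 0.0886654183268547), (0.019917050376534462, 0.0004233723448123783), 0.862739086151123)
butt top x [0.06963358 0.0886431 ] y [0.08843015 0.08895732]
px 257 275 140 141
```

View pics/w4c.png

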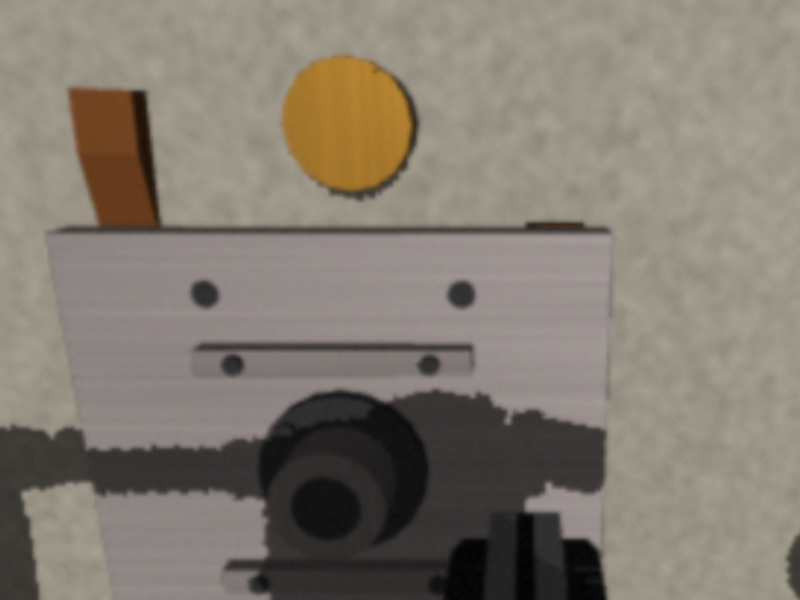

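The shim's end is flush with the plate edge to within about 0.5 mm: only its dark butt face shows, at (555,226). The plate edge reads 0.0882 as before, so the plate has not shifted. The tin and the near-left shim are untouched. Handing in.

```bash
python3 -c "
from h import *
print(bot.finish_job())"
```

```text
the job is handed in; nothing more can be done
None
```

I found the far-left corner to be the one that rocks and pushed its shim in flush with the plate's edge, to within about 0.5 mm. The plate's edge had not shifted, but I did not press the two right-hand corners or re-press the far-left one, and the final level was not measured separately. The job is handed in.

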